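# Cap the specimen canister for pump-down

### The job

Close the specimen canister so that it can be pumped out: slide its bayonet cap straight out of the keeper's groove, set it in the canister's mouth with the lugs in the keyways, push it all the way down against the spring and turn it a quarter turn clockwise (seen from above) to the stop. Finish still holding the cap by its bar and pressing it flush on the rim: until the pump pulls, the spring lifts it off its seal if you let go. Leave the wash bottle, logbook, box of slides and vial where they are.

Things in the scene. Friction and masses are not known exactly. Their poses are not given: they have to be found in the camera images.
- cap: Loose bayonet cap, aluminium, 160 g, with a black bar grip. Origin: centre of the flange's flat underside (seal face), z up through the grip, x along bar and lugs; the same after a half turn. Flange 72 mm across, z 0 to 8 mm. Starts in the keeper, x along the groove, lugs down.
- cap_grip (a point): Grip point on the cap's axis, 38 mm above the seal face, axes as the cap's. The upright bar is 46 mm long (x), 14 mm thick (y) and reaches z = 46 mm over the seal face; a round boss 36 mm across rings its foot up to 14 mm. Pinch it across its thickness from above, fingertips over the keeper's lips (15 mm above the seal face).
- cap_plug (a point): Centre of the plug's foot, 20 mm below the seal face, axes as the cap's. The plug is 39 mm across, foot bevelled 3 mm. Its two lugs stick out along +x and -x to 27.5 mm from the axis, 9 mm wide, from 9 to 14 mm below the seal face.
- keeper: Fixed aluminium cap keeper, 96 (x) x 108 (y) x 45 mm high; origin: centre of the underside. A groove along its x, open at -x (towards the robot), holds the flange on rails 30 mm above the worktop under two steel lips, tops at 45 mm. Play: 3 mm up, 3 mm each side. Between the lips 52 mm, between the rails 46 mm. Rails and lips end at x = -41 mm.
- keeper_exit (a point): Where the cap's seal-face centre is when the flange has just come clear of the lips: 67 mm along the keeper's -x from its middle, at rail height (30 mm); axes as the keeper's. Draw the cap level along -x at least to here before lifting.
- canister: Fixed upright aluminium pot, 84 mm across, 75 mm high, on a round foot 104 mm across; a steel pump pipe leaves it along its +x (to 86 mm from the axis) and turns down into the worktop. Origin: centre of the underside, z up. A specimen mount stands inside.
- rim (a point): Centre of the mouth at the rim face, 75 mm above the worktop, axes as the canister's. Bore 44 mm across in a ring 5 mm thick; two keyways along +x and -x, 14 mm wide, out to 30.5 mm from the axis. Seal face less than 4 mm above the rim: the lugs are under the ring and can turn, clockwise from above only, to a stop at about 80 degrees. 0 mm is home.
- follower (a joint): Travel of the sprung ring inside the canister, m: 0 free, its top 10 mm under the rim; grows as the plug pushes it down. The plug meets it when the seal face is 10 mm above the rim: 4 N there, 10 N with the cap home (0.010). Let go when turned, the cap is lifted 4 mm, until the lugs meet the ring.
- wash_bottle: white plastic wash bottle, 206 mm high, standing at the left behind; leave it alone
- logbook: blue hard-cover notebook, 210 x 149 x 13 mm, lying at the left with a pen on it; leave it alone
- slides: small white carton, 59 x 81 x 33 mm, at the right; leave it alone
- vial: small capped glass vial, 24 mm across, 60 mm high, at the right behind; leave it alone

How it is judged:
On the way, in this order (a step that is already met when the one before it is completed fails the run):
1. the cap has been slid along the groove, under the lips, to the open end of the keeper (x of cap in the frame of keeper between -0.11 and -0.055 m and z of cap in the frame of keeper between 0.024 and 0.038 m and y of cap in the frame of keeper between -0.01 and 0.01 m).
2. the cap's lugs have been pushed down through the keyways, not yet turned (z of cap in the frame of rim between -0.003 and 0.004 m and horizontal distance between cap and rim below 0.005 m and angle between the x axis of cap and the x axis of canister, either way round below 0.35 rad).
3. the cap is turned to the stop and pressed flush (z of cap in the frame of rim below 0.0025 m and angle between the x axis of cap and the x axis of canister, either way round above 1.2 rad), for 0.2 s.
At the end, for the whole second after the job is handed in: the cap's seal face is within 2.5 mm of the rim, centred within 5 mm and level within 0.06 rad, turned at least 1.2 rad from the keyways (the stop is at about 1.4), the follower is pushed down more than 7.5 mm, and the fingers still grip the cap (more than 3 N) (all of step 3 and z of cap in the frame of rim above -0.003 m and horizontal distance between cap and rim below 0.005 m and angle between cap's own z axis and vertical below 0.06 rad and value of joint follower above 0.0075 m and contact force between the fingers and cap above 3 N); the arm keeps its last pose, push and grip.
It fails at once if the wash bottle, logbook, box of slides or vial is moved by more than 3 cm (distance of any of wash_bottle, logbook, slides, vial from where it was at the start of the episode above 0.03 m).
It also fails if it takes over 48 s, if anything falls off the work surface, if the arm or the gripper's body presses on something with over 40 N, if the wrist force passes 120 N, or if a joint passes its speed limit or range.

### The arm

A 6-joint arm with a two-finger parallel gripper is mounted at the origin on a cart in front of the work surface, level with it; the furniture and walls round the work are solid. World frame = base frame: x ahead of the robot, y to its left, z up, the work surface at z = 0. Lengths are in m, angles in rad, forces in N, time in s.
With the tool pointing down it reaches from about 0.25 to 0.8 m from the base axis. Payload 8.5 kg.
Tool frame: the origin (TCP) lies on the centre line of the jaws, within the pads' length; the fingertips stand 17 mm ahead of it and the grasp point (between the pads) lies 2 mm behind it; z points along the fingers, y is the line along which they close (so a half turn about z gives the same grasp; the last joint's range is limited). The gripper opens to 85 mm and grips with 20 to 120 N. Pads are 22 mm wide; open, the fingers measure 114 mm over their backs; the gripper's body (76 mm by 85 mm) begins 54 mm behind the grasp point. The pads swing forward as they close: fully open they stand 13 mm farther back than shut.
Start: joints at [-1.16, 0.238, -0.013, 1.319, 0, 1.571], TCP at [0.21, -0.481, 0.209] pointing down, gripper open.
Joint ranges: [-2.66, 2.66], [-1.03, 1.9], [-1.14, 1.46], [-1.82, 2.27], [-1.45, 1.34], [-3.14, 3.14]. Speed limits (rad/s): [2.22, 2.22, 2.79, 3.14, 3.14, 3.14].

### API

Orientations are given as a rotation vector (axis times angle).
In Python, from cell import arm, viewer gives the robot as it stands (arm), with the cameras (viewer).
- The arm moves only by the shell command python3 nudge.py 'ROWS' [OPENING]. ROWS is a JSON list of rows, 1 to 5 of them, each of 6 numbers: dx, dy, dz in m, then a rotation vector rx, ry, rz in rad; each row shifts and turns the commanded pose from where the row before left it, along the tool's axes as they then stand; what a row does not reach is not made up. A row lasts 1/8 s, in which the tool goes at most 0.0625 m and 0.188 rad, less where a joint would pass 70% of its speed; a pose out of reach is approached as far as the arm can. OPENING is the opening from 0.0 (shut) to 1.0 (fully open), set as the command begins (- or left out keeps the last). The fingers move at their own pace and stop on an object; the grip force is fixed at half the most. Time passes only in rows, so rows that do not move let the fingers close. It prints the time, the measured TCP pose, the force, the opening and the grip force at its end.
- arm.get_obs(): the state, without advancing time (a new reading comes with each control period).
- viewer.get_image(name): name is "scene" or "top"; returns (picture, depth): 480x640x3 uint8, blue, green, red; 480x640 float32, m along the optical axis (not along the pixel's ray), 0 where there is no reading.
- viewer.camera_info(name): a dict with "K" (3x3 intrinsics, pixels), "dist_coeffs" ([k1, k2, p1, p2, k3] as OpenCV has them; the pictures are not rectified), "T" (4x4, takes a point from camera to world coordinates). Camera axes: x right, y up, looking along -z (the intrinsics and any distortion apply to the point x, -y, -z); pixel columns grow to the right and rows downward; lengths in m; the calibration is good to about 2 mm. A picture is of the moment at which its call begins. camera_info takes no time and is no camera call.
- arm.job_done(): hands the job in; it is judged then, once.
The state is a dict: "t": time; "q": joint angles; "qvel": joint speeds; "joint_torque": joint torques, N m; "ee_pos": TCP position; "orientation": TCP orientation; "force": force on the tool from outside, world axes, zero at the start; "moment": the same for the moment, N m; "finger_gap": opening from 0.0 (shut) to 1.0 (fully open); "grip_force": force on a finger pad.
Only numpy, scipy, OpenCV 4.12 (cv2) and the standard library are available. Lean on these libraries where they do the work, as an engineer would, in place of code of your own. Each camera call takes 0.05 s, during which the arm holds its last target. There are 200 camera calls.

## Working session

There is one attempt and no reset: what is moved stays moved. The work goes in short steps, Python scripts to look and compute and a shell command to move; the robot and the scene stay as the last step left them, time stands still between calls to the robot, and variables do not carry over. Pictures are saved under pics/ and viewed, at most 10 in all, crops included, and the job is handed in when it is done.

```bash
ls; mkdir -p pics; python3 - <<'E'
from cell import arm, viewer
import cv2,numpy as np
for n in("scene","top"):
    im,d=viewer.get_image(n);cv2.imwrite(f"pics/{n}0.png",im);np.save(f"pics/{n}0.npy",d)
    c=viewer.camera_info(n);print(n,c["K"],c["dist_coeffs"],np.round(c["T"],4),(d>0).mean())
o=arm.get_obs();print(o)
E
```

```text
cell.py
nudge.py
pics
scene [[503.32874748   0.         317.91114419]
 [  0.         503.32874748 239.98283062]
 [  0.           0.           1.        ]] [-0.05463958  0.          0.          0.          0.        ] [[ 0.7939  0.2341 -0.5612 -0.1148]
 [-0.6078  0.3343 -0.7203 -0.8281]
 [ 0.0189  0.9129  0.4077  0.5581]
 [ 0.      0.      0.      1.    ]] 0.9904720052083333
top [[602.09912713   0.         324.18033631]
 [  0.         602.09912713 243.5723555 ]
 [  0.           0.           1.        ]] [0.04624694 0.         0.         0.         0.        ] [[-0.0108  0.9992 -0.0377  0.472 ]
 [-0.9997 -0.0116 -0.0198  0.0024]
 [-0.0202  0.0375  0.9991  1.6762]
 [ 0.      0.      0.      1.    ]] 0.9959635416666667
{'t': 0.1, 'q': array([-1.15999927e+00,  2.38726659e-01, -1.41584354e-02,  1.31922677e+00,
       -2.19989162e-05,  1.57079481e+00]), 'qvel': array([-0.00174   , -0.00045679,  0.00137736,  0.00131112, -0.00117657,
       -0.00190188]), 'joint_torque': array([ 3.61580651e-04, -5.39721966e+01,  3.46997881e+01,  1.34236834e-02,
        3.98586337e-05, -1.57699833e-05]), 'ee_pos': array([ 0.20948365, -0.48094942,  0.20864335]), 'orientation': array([-3.07429874e+00, -6.40491434e-01,  4.55107040e-04]), 'force': array([ 0.43205772, -0.43707033, -0.25811503]), 'moment': array([0.01130419, 0.00714285, 0.00217702]), 'grip_force': 0.0, 'finger_gap': 1.0014282705688897}
```

View pics/scene0.png

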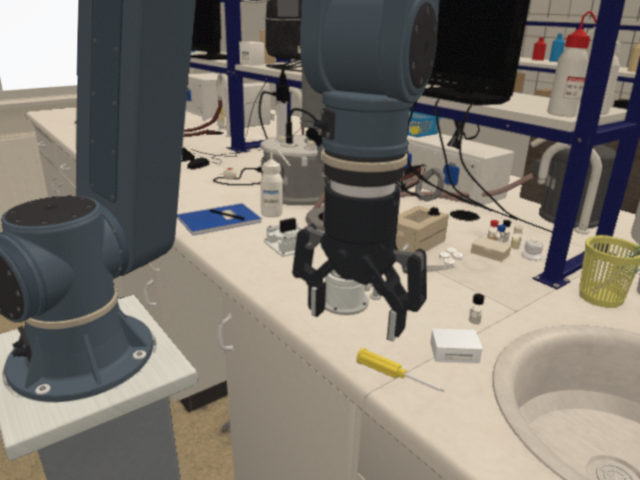

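View pics/top0.png

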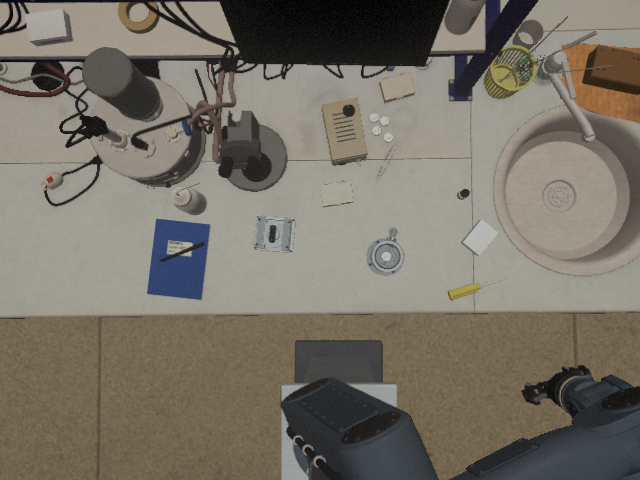

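The top view shows the keeper at about (274,234), the canister at about (386,256) with its pipe going up the image, and the robot clear of both. In the scene view the gripper hides them in part. Next I'll enlarge both crops.

```bash
python3 - <<'E'
import cv2,numpy as np
im=cv2.imread("pics/top0.png")
a=cv2.resize(im[205:265,244:304],None,fx=6.5,fy=6.5,interpolation=2)
b=cv2.resize(im[220:280,356:416],None,fx=6.5,fy=6.5,interpolation=2)
cv2.imwrite("pics/crop0.png",np.hstack([a,b]))
d=np.load("pics/top0.npy");print(np.round(d[210:260:4,250:298:3]*1000).astype(int))
print(np.round(d[226:278:4,360:412:4]*1000).astype(int))
E
```

```text
[[1682 1683 1682 1683 1680 1683 1688 1678 1677 1676 1685 1679 1691 1681
  1685 1680]
 [1682 1680 1683 1678 1684 1686 1677 1681 1686 1684 1688 1682 1679 1681
  1686 1678]
 [1684 1682 1680 1630 1638 1639 1637 1641 1638 1634 1638 1641 1674 1678
  1673 1680]
 [1678 1686 1681 1637 1644 1652 1648 1646 1648 1638 1674 1673 1638 1633
  1670 1673]
 [1686 1684 1676 1635 1636 1642 1646 1605 1612 1642 1644 1642 1635 1634
  1674 1675]
 [1682 1682 1677 1634 1634 1633 1641 1605 1610 1638 1639 1637 1632 1635
  1674 1680]
 [1686 1680 1686 1633 1637 1643 1632 1610 1606 1630 1645 1636 1636 1636
  1668 1678]
 [1682 1679 1637 1636 1634 1642 1639 1609 1607 1638 1636 1633 1634 1641
  1671 1679]
 [1681 1677 1635 1637 1637 1639 1646 1626 1638 1637 1652 1633 1636 1642
  1675 1674]
 [1674 1679 1628 1635 1639 1671 1675 1636 1640 1641 1677 1642 1641 1652
  1681 1680]
 [1675 1680 1677 1682 1683 1681 1678 1667 1664 1668 1679 1673 1662 1664
  1676 1681]
 [1681 1670 1682 1684 1684 1679 1682 1680 1680 1672 1677 1671 1683 1676
  1675 1679]
 [1680 1677 1676 1677 1677 1684 1678 1683 1673 1676 1676 1682 1686 1682
  1682 1
[... 190 characters left out ...]
666 1672 1668 1676]
 [1675 1678 1672 1671 1677 1671 1664 1624 1620 1678 1672 1672 1671]
 [1668 1676 1670 1676 1671 1599 1593 1604 1593 1666 1667 1673 1664]
 [1673 1680 1677 1663 1598 1600 1599 1662 1611 1601 1665 1677 1675]
 [1677 1681 1671 1631 1597 1599 1606 1602 1611 1600 1598 1671 1670]
 [1679 1676 1665 1605 1597 1611 1622 1622 1603 1594 1601 1668 1662]
 [1675 1670 1659 1602 1593 1604 1623 1623 1603 1595 1599 1659 1671]
 [1673 1678 1662 1631 1601 1599 1604 1607 1606 1599 1597 1676 1672]
 [1672 1673 1670 1664 1600 1596 1655    0 1592 1598 1663 1674 1669]
 [1669 1670 1673 1674 1664 1618 1594 1601 1597 1665 1667 1674 1672]
 [1674 1676 1673 1675 1667 1662 1665 1662 1671 1674 1671 1668 1670]]
```

View pics/crop0.png

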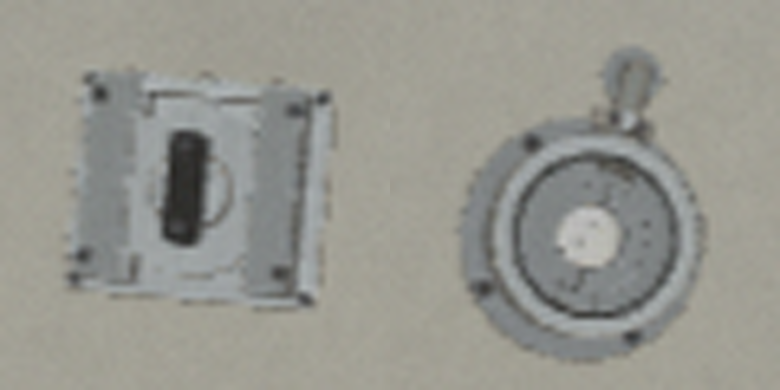

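```bash
cat > h.py <<'E'
import cv2,numpy as np
from cell import arm, viewer
def rays(n,px):
    c=viewer.camera_info(n);T=np.array(c["T"])
    u=cv2.undistortPoints(np.float64(px).reshape(-1,1,2),np.array(c["K"]),np.array(c["dist_coeffs"])).reshape(-1,2)
    d=np.c_[u[:,0],-u[:,1],-np.ones(len(u))]@T[:3,:3].T
    return T[:3,3],d
def plane(n,px,z):
    o,d=rays(n,px);return o+d*((z-o[2])/d[:,2])[:,None]
def tri(p1,p2):
    o1,d1=rays("top",[p1]);o2,d2=rays("scene",[p2])
    A=np.c_[d1[0],-d2[0]];s=np.linalg.lstsq(A,o2-o1,rcond=None)[0]
    a,b=o1+s[0]*d1[0],o2+s[1]*d2[0];return (a+b)/2,np.linalg.norm(a-b)
def blob(m,box):
    x0,y0,x1,y1=box;k=np.zeros(m.shape,np.uint8);k[y0:y1,x0:x1]=m[y0:y1,x0:x1]
    c=max(cv2.findContours(k,0,cv2.CHAIN_APPROX_NONE)[0],key=cv2.contourArea);return c
E
python3 - <<'E'
from h import *
top=cv2.imread("pics/top0.png");sc=cv2.imread("pics/scene0.png")
g=cv2.cvtColor(top,6).astype(int)
# bar
c=blob(np.uint8(g<75),(262,218,284,248));M=cv2.moments(c);print("bar px",cv2.minAreaRect(c),cv2.contourArea(c))
w=plane("top",c.reshape(-1,2),.076);r=cv2.minAreaRect(np.float32(w[:,:2]*1000));print("bar world z.076",r)
# keeper corners outlines by depth/sat: print gray stats
q=np.load("pics/top0.npy")
fl=plane("top",[[300,270]],0)
c=blob(np.uint8((q<1.66)&(q>0)),(250,205,300,262));w=plane("top",c.reshape(-1,2),.04);print("keeper",cv2.minAreaRect(np.float32(w[:,:2]*1000)))
# canister
L=np.uint8(g>165);
print(g[240:272:3,366:408:3])
m=np.uint8((q<1.612)&(q>0));c=blob(cv2.morphologyEx(m,3,np.ones((3,3))),(364,236,410,276));w=plane("top",c.reshape(-1,2),.075);print("can depth",cv2.minEnclosingCircle(np.float32(w[:,:2]*1000)),cv2.fitEllipse(np.float32(w[:,:2]*1000)))
a=cv2.resize(sc[200:260,250:320],None,fx=5.6,fy=5.6,interpolation=2);b=cv2.resize(sc[250:330,310:400],None,fx=4.2,fy=4.2,interpolation=2)
cv2.imwrite("pics/crop1.png",np.hstack([a,b]))
E
```

```text
bar px ((271.9504699707031, 233.4950408935547), (5.174193382263184, 16.915632247924805), 5.7105937004089355) 68.0
bar world z.076 ((560.8200073242188, 173.09315490722656), (13.817935943603516, 45.1466178894043), 83.8536605834961)
keeper ((564.5618896484375, 172.93511962890625), (92.2699203491211, 86.4080581665039), 84.107421875)
[[159 161 159 155 121 133 125 116 121  76 128 159 158 162]
 [160 162 138 131 117 163 154 107 145 161 141 160 161 163]
 [159 128 127 142 145 101 132 129  96  92 140 154 162 160]
 [159 134 112 155 114 130 131 131 135 131 116 163 137 162]
 [147 135 127 112 132 129 163 183 114 131 131  97 157 161]
 [134 129 157  85 131 144 187 183 175 134 129  84 153 161]
 [152 131 140  95 132 120 183 187 166 133 130  91 161 158]
 [150 134 118 135 133 134 128 120 131 132 130 106 134 160]
 [160  86 103 159  72 127  92 133 141 130  91 161 143 162]
 [157 148 131 103 162  87 121 112 117  97 165 128 161 159]
 [159 163 132 130 124 138 159 164 165 137 132 156 160 161]]
can depth ((498.8543395996094, -131.71939086914062), 42.89080047607422) ((497.7890319824219, -132.38772583007812), (81.2004165649414, 81.75626373291016), 32.843597412109375)
```

View pics/crop1.png

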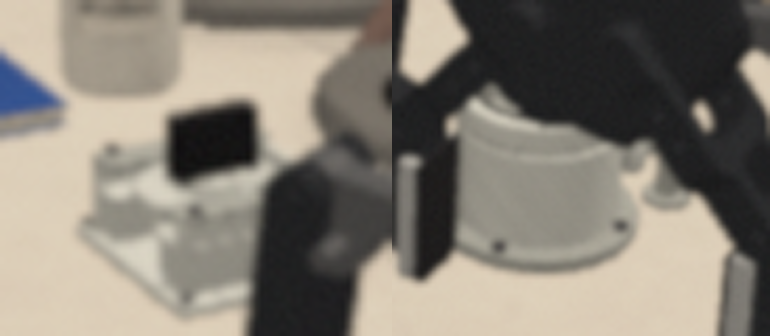

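The scene crop shows the keeper with the upright black bar, whose top edge runs from about (280,221) to (294,218). The canister rim is still hidden by the hand. Next I'll test the wrist's direction of turn, and check the bar height and pipe bearing.

```bash
python3 nudge.py '[[0,0,-0.01,0,0,0.15]]' 1.0; cat >> h.py <<'E'
from scipy.spatial.transform import Rotation as Ro
def to(p,yaw=None):
    o=arm.get_obs();R=Ro.from_rotvec(o["orientation"]);X=R.as_matrix()[:,0]
    y=np.arctan2(X[1],X[0]);zt=R.as_matrix()[:,2]
    print("t",round(o["t"],2),"tcp",np.round(o["ee_pos"],4),"yaw",round(y,4),"z",np.round(zt,3),"q",np.round(o["q"],2),"F",np.round(o["force"],1),"gap",round(o["finger_gap"],3),"grip",round(o["grip_force"],1))
    print("tool d",np.round(R.inv().apply(np.array(p)-o["ee_pos"]),4),"rz",None if yaw is None else round(-((yaw-y+np.pi)%(2*np.pi)-np.pi),4))
E
python3 - <<'E'
from h import *
to([.5617,.1746,.2],-.106)
print(tri((271.5,233.4),(287.7,219.5)))
pe=plane("top",[[392.9,231.5]],.045)[0];print("pipe",pe,np.degrees(np.arctan2(pe[1]+.132,pe[0]-.4985)))
E
```

```text
t: 0.22
ee_pos: [0.2094, -0.4806, 0.2183]
orientation: [-3.113, -0.404, 0.001]
force: [-0.1, -0.3, 0.5]
finger_gap: 1.002
grip_force: 0.0
t 0.23 tcp [ 0.2094 -0.4806  0.2183] yaw 0.258 z [-0.001  0.002 -1.   ] q [-1.16  0.24  0.01  1.34  0.    1.72] F [-0.1 -0.3  0.5] gap 1.002 grip 0.0
tool d [ 0.5079 -0.5436  0.0194] rz 0.364
(array([0.56273354, 0.17321044, 0.07560559]), np.float64(0.00397154160006645))
pipe [ 0.5640197  -0.15154525  0.045     ] -16.61042030439626
```

```bash
R='[[0,0,0,0,0,-0.185],[0,0,0,0,0,-0.185],[0,0,0,0,0,-0.185],[0,0,0,0,0,-0.185],[0,0,0,0,0,-0.185]]'
python3 nudge.py '[[0,0,0,0,0,-0.185],[0,0,0,0,0,-0.185],[0,0,0,0,0,-0.185],[0,0,0,0,0,-0.185],[0,0,0,0,0,-0.185]]' >/dev/null
python3 nudge.py '[[0,0,0,0,0,-0.185],[0,0,0,0,0,-0.185],[0,0,0,0,0,-0.185],[0,0,0,0,0,-0.185],[0,0,0,0,0,-0.185]]' >/dev/null
python3 nudge.py '[[0,0,0,0,0,-0.185],[0,0,0,0,0,-0.185],[0,0,0,0,0,-0.185],[0,0,0,0,0,-0.185],[0,0,0,0,0,-0.185]]'
python3 -c "
from h import *
to([.5617,.1746,.2],-.106+np.pi)"
```

```text
t: 2.1
ee_pos: [0.2095, -0.4811, 0.2188]
orientation: [-0.156, -3.137, -0.001]
force: [0.3, 0.3, -0.0]
finger_gap: 1.002
grip_force: 0.0
t 2.1 tcp [ 0.2095 -0.4811  0.2188] yaw 3.0419 z [-0.     0.001 -1.   ] q [-1.16  0.24  0.01  1.34 -0.   -1.06] F [ 0.3  0.3 -0. ] gap 1.002 grip 0.0
tool d [-0.2852  0.6874  0.0192] rz 0.0063
```

```bash
python3 nudge.py '[[-0.022,0.053,0,0,0,0],[-0.022,0.053,0,0,0,0],[-0.022,0.053,0,0,0,0],[-0.022,0.053,0,0,0,0],[-0.022,0.053,0,0,0,0]]' >/dev/null
python3 nudge.py '[[-0.022,0.053,0,0,0,0],[-0.022,0.053,0,0,0,0],[-0.022,0.053,0,0,0,0],[-0.022,0.053,0,0,0,0],[-0.022,0.053,0,0,0,0]]' >/dev/null
python3 nudge.py '[[-0.021,0.052,0,0,0,0],[-0.022,0.053,0,0,0,0],[-0.022,0.053,0,0,0,0],[0,0,0,0,0,0]]'
python3 - <<'E'
from h import *
to([.5617,.1746,.13],-.106+np.pi)
for n in("scene","top"):
    im,d=viewer.get_image(n);cv2.imwrite(f"pics/{n}1.png",im);np.save(f"pics/{n}1.npy",d)
sc=cv2.imread("pics/scene1.png");top=cv2.imread("pics/top1.png")
a=cv2.resize(sc[245:325,305:395],None,fx=5,fy=5,interpolation=2);b=cv2.resize(top[220:280,356:416],None,fx=5,fy=5,interpolation=2)
c=cv2.resize(sc[120:280,180:400],(560,400))
cv2.imwrite("pics/crop2.png",np.hstack([a,np.vstack([b,np.zeros((100,300,3),np.uint8)])]))
E
```

```text
t: 3.85
ee_pos: [0.5667, 0.1761, 0.2175]
orientation: [-0.16, -3.136, -0.0]
force: [-0.0, -0.6, -0.2]
finger_gap: 0.999
grip_force: 0.0
t 3.85 tcp [0.5667 0.1761 0.2175] yaw 3.0395 z [-0.001  0.    -1.   ] q [0.3  0.36 0.18 1.39 0.   0.4 ] F [-0.  -0.6 -0.2] gap 0.999 grip 0.0
tool d [ 0.0047 -0.002   0.0875] rz 0.0039
```

View pics/crop2.png

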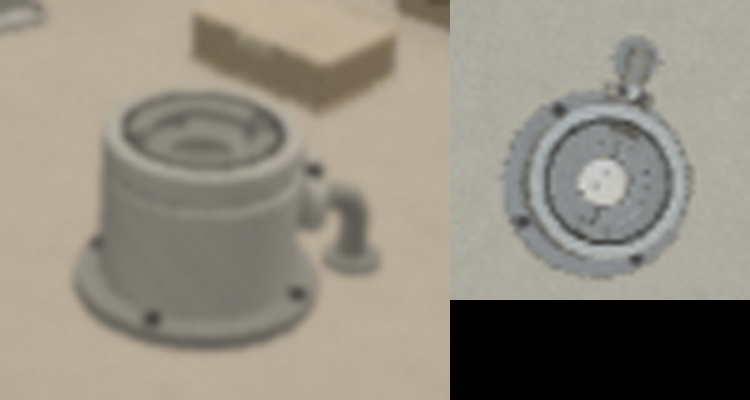

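The canister is clear in both views. In the scene crop the rim ellipse is centred near (346,271), four foot bolts are visible and the pipe flange stands at about (375,297). In the top crop the rim is centred near (387,256).

```bash
python3 - <<'E'
from h import *
top=cv2.imread("pics/top1.png");sc=cv2.imread("pics/scene1.png")
def refine(im,p,r=2):
    g=255-cv2.cvtColor(im,6).astype(float);x,y=np.round(p).astype(int)
    w=g[y-r:y+r+1,x-r:x+r+1];w=(w-np.percentile(w,40)).clip(0);Y,X=np.mgrid[y-r:y+r+1,x-r:x+r+1];return np.array([(w*X).sum(),(w*Y).sum()])/w.sum()
T=[refine(top,p) for p in [(356+558-450-356+ -0,0)]] if 0 else [refine(top,(356+(x-450)/5-.4,220+y/5-.4)) for x,y in[(558,109),(521,221),(636,259)]]
S=[refine(sc,(305+x/5-.4,245+y/5-.4)) for x,y in[(97,245),(152,318),(297,293),(315,170)]]
print("top bolts",np.round(plane("top",T,.008)*1000,1).tolist());print("scene bolts",np.round(plane("scene",S,.008)*1000,1).tolist())
for a,b in((1,1),(0,0),(2,2)):
    try: print(a,b,tri(T[a],S[b]))
    except Exception as e: print(e)
print("pipe flange",plane("scene",[[374.6,296.2]],.003))
# dark seal groove in top
res={}
for n,im,ctr,rr in(("top",top,(386.6,255.6),20),("scene",sc,(345.6,270.6),26)):
    g=cv2.cvtColor(im,6).astype(np.float32);W=np.array([.4985,-.132,.075])
    c=viewer.camera_info(n);Ti=np.linalg.inv(c["T"]);P=[]
    th=np.radians(np.arange(0,360,4));rad=np.arange(.026,.050,.0005)
    pts=np.array([[W[0]+r*np.cos(t),W[1]+r*np.sin(t),.075] for t in th for r in rad])
    q=(pts@Ti[:3,:3].T+Ti[:3,3])*[1,-1,-1]
    uv=cv2.projectPoints(q,np.zeros(3),np.zeros(3),np.array(c["K"]),np.array(c["dist_coeffs"]))[0].reshape(len(th),len(rad),2).astype(np.float32)
    v=cv2.remap(g,uv[...,0],uv[...,1],1)
    k=v[:,:30].argmin(1);pp=pts.reshape(len(th),len(rad),3)[np.arange(len(th)),k][:,:2]
    for _ in range(3):
        A=np.c_[2*pp,np.ones(len(pp))];s=np.linalg.lstsq(A,(pp**2).sum(1),rcond=None)[0];R=np.sqrt(s[2]+s[:2]@s[:2])
        e=np.hypot(*(pp-s[:2]).T)-R;pp=pp[abs(e)<max(.0015,2*e.std())]
    cv=np.array(c["T"]);print(n,"groove centre",s[:2]*1000,"R",R*1000,"rms",e.std()*1000,len(pp))
    q=(np.array([[*s[:2],.075]])@Ti[:3,:3].T+Ti[:3,3])*[1,-1,-1]
    res[n]=cv2.projectPoints(q,np.zeros(3),np.zeros(3),np.array(c["K"]),np.array(c["dist_coeffs"]))[0].ravel()
print("rim tri",tri(res["top"],res["scene"]))
E
```

```text
top bolts [[538.6, -111.7, 8.0], [477.6, -91.2, 8.0], [455.3, -153.2, 8.0]]
scene bolts [[481.8, -90.2, 8.0], [461.4, -150.6, 8.0], [523.7, -170.7, 8.0], [602.9, -94.5, 8.0]]
1 1 (array([ 0.48734346, -0.10094993, -0.02643829]), np.float64(0.024745956127477747))
0 0 (array([ 0.51548207, -0.09477694,  0.00060299]), np.float64(0.05828672157283443))
2 2 (array([ 0.4784793 , -0.17266262,  0.02542849]), np.float64(0.06221404353039223))
pipe flange [[ 0.56817734 -0.15634612  0.003     ]]
top groove centre [ 497.68617776 -132.16742403] R 32.192011701408056 rms 0.4616840281198998 90
scene groove centre [ 501.63578533 -131.12453138] R 31.264935575968323 rms 0.8071140813948713 81
rim tri (array([ 0.49857664, -0.13279424,  0.0766023 ]), np.float64(0.002377516577584529))
```

```bash
python3 nudge.py '[[0.0035,-0.0013,0.03,0,0,0],[0,0,0.045,0,0,0],[0,0,0.045,0,0,0],[0,0,0.0285,0,0,0],[0,0,0,0,0,0]]' 0.6
python3 -c "
from h import *
to([.563,.175,.069],-.106+np.pi)"
python3 nudge.py '[[0,0,0,0,0,0],[0,0,0,0,0,0],[0,0,0,0,0,0],[0,0,0,0,0,0],[0,0,0,0,0,0]]' 0.0
```

```text
t: 4.58
ee_pos: [0.5601, 0.1701, 0.0692]
orientation: [-0.168, -3.133, 0.002]
force: [0.4, 0.3, 0.3]
finger_gap: 0.601
grip_force: 0.0
t 4.58 tcp [0.5601 0.1701 0.0692] yaw 3.0344 z [-0.004 -0.001 -1.   ] q [ 0.29  0.42 -0.11  1.04 -0.    0.4 ] F [0.4 0.3 0.3] gap 0.601 grip 0.0
tool d [-0.0024  0.0052  0.0002] rz -0.0012
t: 5.2
ee_pos: [0.5621, 0.1719, 0.0709]
orientation: [0.166, 3.137, 0.0]
force: [1.3, -0.0, -1.0]
finger_gap: 0.001
grip_force: 0.0
```

```bash
python3 - <<'E'
from h import *
for n in("scene","top"):
    im,d=viewer.get_image(n);cv2.imwrite(f"pics/{n}2.png",im)
sc=cv2.imread("pics/scene2.png");top=cv2.imread("pics/top2.png")
a=cv2.resize(sc[160:270,230:350],None,fx=3.6,fy=3.6,interpolation=2);b=cv2.resize(top[194:274,234:314],None,fx=4.95,fy=4.95,interpolation=2)
cv2.imwrite("pics/crop3.png",np.hstack([a[:396],b[:396]])[:,:800])
to([.563,.175,.069])
E
```

```text
t 5.3 tcp [0.562  0.1719 0.0707] yaw 3.0359 z [-0.  0. -1.] q [ 0.3   0.42 -0.11  1.04  0.    0.4 ] F [ 0.  -0.4  0.2] gap -0.002 grip 0.0
tool d [-0.0006  0.0032  0.0017] rz None
```

View pics/crop3.png

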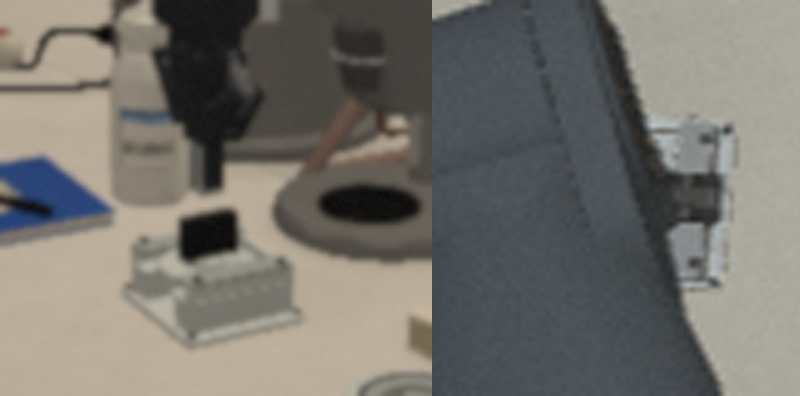

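The scene crop shows the shut fingertips at about (288,213), floating above the bar's top at (288,219), so the grasp closed on air. I'll use the depth image to place the fingertips.

```bash
python3 - <<'E'
from h import *
im,d=viewer.get_image("scene");T=viewer.camera_info("scene")["T"]
def P(px):
    o,r=rays("scene",[px]);return np.round((o+r[0]*d[int(px[1]),int(px[0])])*1000)
for p in((288,200),(288,205),(288,208),(288,211),(288,212),(288,213),(288,215),(288,217),(288,222),(288,226),(284,222),(292,222)):print(p,im[p[1],p[0]],P(p))
to([.563,.175,.069])
E
```

```text
(288, 200) [20 21 21] [546. 143. 141.]
(288, 205) [24 24 24] [557. 159. 121.]
(288, 208) [23 23 23] [557. 159. 113.]
(288, 211) [36 36 37] [558. 162. 103.]
(288, 212) [60 65 66] [562. 168.  98.]
(288, 213) [ 95 104 108] [564. 170.  94.]
(288, 215) [150 168 181] [687. 352.   3.]
(288, 217) [147 165 177] [679. 339.   3.]
(288, 222) [15 14 15] [561. 165.  72.]
(288, 226) [13 14 13] [562. 168.  59.]
(284, 222) [16 16 19] [549. 166.  74.]
(292, 222) [15 13 14] [573. 166.  69.]
t 5.35 tcp [0.562  0.1719 0.0707] yaw 3.0358 z [-0.  0. -1.] q [ 0.3   0.42 -0.11  1.04  0.    0.4 ] F [-0.4 -0.6  0.5] gap -0.005 grip 0.0
tool d [-0.0006  0.0032  0.0017] rz None
```

```bash
python3 - <<'E'
from h import *
d=np.load("pics/scene0.npy")
def P(px,d):
    o,r=rays("scene",[px]);return np.round((o+r[0]*d[int(px[1]),int(px[0])])*1000)
im=cv2.imread("pics/scene0.png")
for p in((317,300),(317,306),(317,310),(317,313),(393,320),(393,326),(393,330),(393,333)):print(p,im[p[1],p[0]],P(p,d))
d=np.load("pics/scene1.npy");im=cv2.imread("pics/scene1.png")
m=(cv2.cvtColor(im,6)<60)&(d>0);ys,xs=np.where(m);
o,r=rays("scene",np.c_[xs,ys]);w=o+r*d[ys,xs][:,None]
k=(np.hypot(w[:,0]-.5667,w[:,1]-.1761)<.075)&(w[:,2]>.09);w=w[k];i=w[:,2].argsort()[:12];print("hover tcp z .2175; lowest finger pts",np.round(w[i]*1000).tolist())
E
```

```text
(317, 300) [29 29 31] [ 185. -444.  267.]
(317, 306) [27 28 29] [ 185. -445.  259.]
(317, 310) [28 28 31] [ 185. -444.  254.]
(317, 313) [28 29 31] [ 184. -446.  251.]
(393, 320) [117 123 126] [ 219. -529.  272.]
(393, 326) [116 123 126] [ 220. -529.  265.]
(393, 330) [113 119 122] [ 218. -531.  261.]
(393, 333) [111 118 120] [ 220. -529.  256.]
hover tcp z .2175; lowest finger pts [[577.0, 219.0, 257.0], [570.0, 217.0, 258.0], [572.0, 215.0, 258.0], [566.0, 216.0, 259.0], [580.0, 220.0, 259.0], [564.0, 217.0, 259.0], [577.0, 219.0, 259.0], [571.0, 220.0, 260.0], [572.0, 216.0, 261.0], [563.0, 221.0, 261.0], [562.0, 124.0, 261.0], [580.0, 220.0, 261.0]]
```

The depth data agree in three poses: the fingertips are about 23 mm behind the reported TCP, so 40 mm higher than described. I'll trust the measurement. Tips at z = 0.050 means TCP z ≈ 0.027.

```bash
python3 nudge.py '[[0,0.002,0,0,0,0],[0,0,0,0,0,0],[0,0,0,0,0,0],[0,0,0,0,0,0]]' 0.6
python3 nudge.py '[[0,0,0.015,0,0,0],[0,0,0.015,0,0,0],[0,0,0.01,0,0,0],[0,0,0.003,0,0,0],[0,0,0,0,0,0]]'
python3 - <<'E'
from h import *
to([.563,.175,.069])
im,d=viewer.get_image("scene")
m=(cv2.cvtColor(im,6)<60)&(d>0);ys,xs=np.where(m);o,r=rays("scene",np.c_[xs,ys]);w=o+r*d[ys,xs][:,None]
k=(np.hypot(w[:,0]-.563,w[:,1]-.174)<.06)&(w[:,2]>.04)&((abs(w[:,1]-.173)>.018));w=w[k];i=w[:,2].argsort()[:10];print(np.round(w[i]*1000).tolist())
E
```

```text
t: 5.85
ee_pos: [0.5623, 0.1738, 0.0707]
orientation: [-0.166, -3.137, -0.0]
force: [0.3, 0.8, 0.5]
finger_gap: 0.598
grip_force: 0.0
t: 6.48
ee_pos: [0.5622, 0.1738, 0.0275]
orientation: [-0.166, -3.137, 0.0]
force: [-0.8, -0.0, 0.7]
finger_gap: 0.602
grip_force: 0.0
t 6.47 tcp [0.5622 0.1738 0.0275] yaw 3.0358 z [-0. -0. -1.] q [ 0.3   0.46 -0.17  0.94  0.    0.41] F [-0.8 -0.   0.7] gap 0.602 grip 0.0
tool d [-0.0006  0.0012 -0.0415] rz None
[[558.0, 139.0, 62.0], [559.0, 136.0, 63.0], [564.0, 139.0, 63.0], [554.0, 138.0, 63.0], [558.0, 138.0, 65.0], [559.0, 136.0, 65.0], [549.0, 134.0, 66.0], [561.0, 135.0, 68.0], [560.0, 202.0, 68.0], [549.0, 135.0, 68.0]]
```

```bash
python3 nudge.py '[[0,0,0,0,0,0],[0,0,0,0,0,0],[0,0,0,0,0,0],[0,0,0,0,0,0],[0,0,0,0,0,0]]' 0.0; python3 -c "
from h import *
to([.5,.18,.0275],np.pi-.106)"
```

```text
t: 7.15
ee_pos: [0.5627, 0.174, 0.0283]
orientation: [0.166, 3.136, 0.001]
force: [-0.7, -0.7, 5.6]
finger_gap: 0.152
grip_force: 59.3
t 7.15 tcp [0.5627 0.174  0.0283] yaw 3.0359 z [ 0.001  0.    -1.   ] q [ 0.3   0.46 -0.17  0.94  0.    0.41] F [-0.7 -0.7  5.6] gap 0.152 grip 59.3
tool d [ 0.063  -0.0007  0.0007] rz 0.0003
```

```bash
python3 nudge.py '[[0.004,0,-0.0007,0,0,0],[0.01,0,0,0,0,0],[0.012,0,0,0,0,0],[0.012,0,0,0,0,0],[0,0,0,0,0,0]]'; python3 nudge.py '[[0.01,0,0,0,0,0],[0.012,0,0,0,0,0],[0.012,0,0,0,0,0],[0.01,0,0,0,0,0],[0,0,0,0,0,0]]'; python3 -c "
from h import *
to([.5,.18,.0275],np.pi-.106)"
```

```text
t: 7.78
ee_pos: [0.5231, 0.178, 0.0284]
orientation: [-0.165, -3.136, 0.0]
force: [-0.3, 1.1, -2.5]
finger_gap: 0.152
grip_force: 58.4
t: 8.4
ee_pos: [0.4798, 0.1826, 0.0285]
orientation: [-0.165, -3.137, 0.0]
force: [0.9, 0.2, -1.0]
finger_gap: 0.15
grip_force: 58.4
t 8.4 tcp [0.4798 0.1826 0.0285] yaw 3.0364 z [-0. -0. -1.] q [ 0.36  0.35 -0.35  0.87  0.    0.47] F [ 0.9  0.2 -1. ] gap 0.15 grip 58.4
tool d [-0.0203 -0.0004  0.001 ] rz 0.0008
```

```bash
python3 nudge.py '[[0,0,-0.03,0,0,0],[0,0,-0.04,0,0,0],[0,0,-0.035,0,0,0.11],[0,0,0,0,0,0.107],[0,0,0,0,0,0]]'; python3 -c "
from h import *
to([.4995,-.132,.133],np.pi-.323)"
```

```text
t: 9.02
ee_pos: [0.4812, 0.1826, 0.1338]
orientation: [0.504, 3.1, 0.001]
force: [-0.5, 0.2, -1.5]
finger_gap: 0.149
grip_force: 58.8
t 9.03 tcp [0.4812 0.1826 0.1338] yaw 2.8194 z [ 0.001  0.    -1.   ] q [ 0.36  0.26 -0.19  1.13  0.    0.68] F [-0.5  0.2 -1.5] gap 0.149 grip 58.8
tool d [-0.117  -0.2926  0.0007] rz 0.0008
```

```bash
python3 nudge.py '[[-0.017,-0.042,0,0,0,0],[-0.02,-0.05,0,0,0,0],[-0.02,-0.05,0,0,0,0],[-0.02,-0.05,0,0,0,0],[-0.02,-0.05,0,0,0,0]]' >/dev/null; python3 nudge.py '[[-0.012,-0.03,0,0,0,0],[-0.008,-0.02,0,0,0,0],[0,0,0,0,0,0],[0,0,0,0,0,0]]'; python3 - <<'E'
from h import *
to([.4995,-.132,.133],np.pi-.323)
for n in("scene","top"):
    im,d=viewer.get_image(n);cv2.imwrite(f"pics/{n}3.png",im);np.save(f"pics/{n}3.npy",d)
sc=cv2.imread("pics/scene3.png");top=cv2.imread("pics/top3.png")
a=cv2.resize(sc[215:325,300:400],None,fx=5,fy=5,interpolation=2);b=cv2.resize(top[226:286,356:416],None,fx=5,fy=5,interpolation=2)
cv2.imwrite("pics/crop4.png",np.hstack([a,np.vstack([b,np.zeros((250,300,3),np.uint8)])]))
E
```

```text
t: 10.15
ee_pos: [0.4987, -0.1311, 0.1329]
orientation: [-0.503, -3.1, -0.001]
force: [-0.5, 0.3, -0.7]
finger_gap: 0.149
grip_force: 59.0
t 10.15 tcp [ 0.4987 -0.1311  0.1329] yaw 2.8199 z [-0.001  0.001 -1.   ] q [-0.26  0.26 -0.18  1.13  0.    0.06] F [-0.5  0.3 -0.7] gap 0.149 grip 59.0
tool d [-0.001  -0.0006 -0.0001] rz 0.0013
```

View pics/crop4.png

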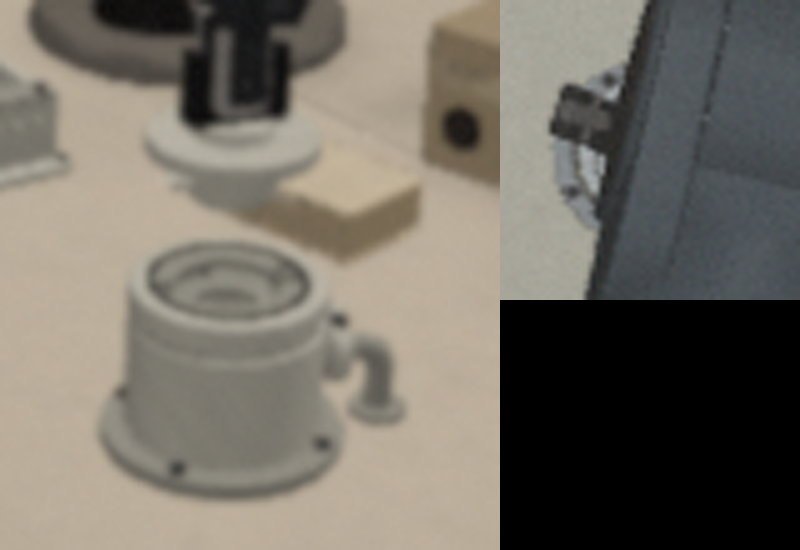

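The scene crop shows the cap level above the mouth, with the flange spanning px x 329–364 and the rim spanning 326–366. I'll measure the cap-to-canister offset with fixed-radius circle fits to depth points from several scene frames.

```bash
python3 - <<'E'
from h import *
from scipy.optimize import least_squares
D=[];
for i in range(8):
    im,d=viewer.get_image("scene");D.append(np.where(d>0,d,np.nan))
d=np.nanmedian(D,0);g=cv2.cvtColor(im,6).astype(int)
ys,xs=np.mgrid[215:325,320:375];xs=xs.ravel();ys=ys.ravel()
o,r=rays("scene",np.c_[xs,ys]);w=o+r*d[ys,xs][:,None];lum=g[ys,xs]
near=(np.hypot(w[:,0]-.4995,w[:,1]+.132)<.06)&(lum>80)
def fit(k,R):
    p=w[k][:,:2];s=least_squares(lambda c:np.hypot(*(p-c).T)-R,[.51,-.12],loss="soft_l1",f_scale=.002);e=np.hypot(*(p-s.x).T)-R
    print(k.sum(),np.round(s.x*1000,1),"med res",np.round(np.median(abs(e))*1000,1));return s.x
can=fit(near&(w[:,2]>.02)&(w[:,2]<.06)&(np.hypot(w[:,0]-.4995,w[:,1]+.132)<.048),.042)
for a in(.02,.035,.05): fit(near&(w[:,2]>a)&(w[:,2]<a+.015)&(np.hypot(w[:,0]-.4995,w[:,1]+.132)<.048),.042)
for a in (.132,.134,.136):fit(near&(w[:,2]>a)&(w[:,2]<a+.007),.036)
k=near&(w[:,2]>.09)&(w[:,2]<.2);print(np.histogram(w[k][:,2],bins=np.arange(.1,.17,.004)))
# bearings of silhouettes
T=np.array(viewer.camera_info("scene")["T"])
for nm,pl,pr,z in(("flange",(329.0-.4,243.2),(364.0-.4,244.2),.138),("rim",(326-.4,275),(366-.4,276),.07),("groove",(329.4-.4,271),(361.6-.4,271.5),.075)):
    q=plane("scene",[pl,pr],z)-T[:3,3];b=np.arctan2(q[:,1],q[:,0]);print(nm,"bearing",np.degrees(b.mean()),"R",np.sin((b[0]-b[1])/2)*np.hypot(.4995+.1148,-.132+.8281)*1000)
E
```

```text
724 [ 500.2 -132. ] med res 0.4
259 [ 500.2 -131.9] med res 0.4
272 [ 500.3 -132. ] med res 0.4
299 [ 500.3 -131.9] med res 0.6
21 [ 500.7 -130.2] med res 0.3
56 [ 500.6 -130.5] med res 0.4
87 [ 500.5 -130.5] med res 0.3
(array([  0,   0,   0,   0,   7,  28,  39,  14,   0,  40,  63, 257,  49,
         8,   6,   3,   2]), array([0.1  , 0.104, 0.108, 0.112, 0.116, 0.12 , 0.124, 0.128, 0.132,
       0.136, 0.14 , 0.144, 0.148, 0.152, 0.156, 0.16 , 0.164, 0.168]))
flange bearing 48.55162754406487 R 35.329460168112035
rim bearing 48.429698483335685 R 41.53572548517795
groove bearing 48.51711919522364 R 33.306726781347095<stdin>:6: RuntimeWarning: All-NaN slice encountered
```

Cap at (500.5, -130.5) mm and canister at (500.2, -132.0) mm from the same view, so the shift is 1.5 mm along tool -y. Then I'll lower it.

```bash
python3 nudge.py '[[-0.0002,-0.0015,0,0,0,0],[0,0,0.02,0,0,0],[0,0,0.015,0,0,0],[0,0,0,0,0,0]]';python3 nudge.py '[[0,0,0.005,0,0,0],[0,0,0.005,0,0,0],[0,0,0,0,0,0]]'; python3 nudge.py '[[0,0,0.005,0,0,0],[0,0,0,0,0,0]]'
```

```text
t: 11.15
ee_pos: [0.4978, -0.1328, 0.0973]
orientation: [-0.505, -3.098, -0.001]
force: [0.0, -0.9, -1.6]
finger_gap: 0.149
grip_force: 59.0
t: 11.52
ee_pos: [0.4987, -0.133, 0.0882]
orientation: [-0.505, -3.1, -0.0]
force: [-0.0, -0.1, -2.1]
finger_gap: 0.155
grip_force: 59.1
t: 11.78
ee_pos: [0.499, -0.1331, 0.0834]
orientation: [0.505, 3.1, 0.0]
force: [0.2, 0.5, -1.3]
finger_gap: 0.153
grip_force: 59.2
```

```bash
python3 nudge.py '[[0,0,0.003,0,0,0],[0,0,0,0,0,0]]';python3 nudge.py '[[0,0,0.003,0,0,0],[0,0,0,0,0,0]]'; python3 nudge.py '[[0,0,0.002,0,0,0],[0,0,0,0,0,0]]'
```

```text
t: 12.02
ee_pos: [0.499, -0.1331, 0.0806]
orientation: [0.505, 3.1, 0.0]
force: [0.5, 1.3, 3.8]
finger_gap: 0.152
grip_force: 59.7
t: 12.28
ee_pos: [0.499, -0.133, 0.0775]
orientation: [0.505, 3.1, 0.0]
force: [-0.5, 0.2, 5.7]
finger_gap: 0.152
grip_force: 60.0
t: 12.52
ee_pos: [0.499, -0.1331, 0.0756]
orientation: [0.505, 3.1, 0.0]
force: [-0.3, -0.5, 6.7]
finger_gap: 0.152
grip_force: 60.1
```

Spring force rises about 0.6 N/mm, so the lugs have passed the keyways. Pressing on to hard contact.

```bash
python3 nudge.py '[[0,0,0.002,0,0,0],[0,0,0,0,0,0]]';python3 nudge.py '[[0,0,0.0015,0,0,0],[0,0,0,0,0,0],[0,0,0,0,0,0]]'
```

```text
t: 12.78
ee_pos: [0.4991, -0.1331, 0.0737]
orientation: [0.505, 3.1, 0.0]
force: [-1.4, 0.5, 7.9]
finger_gap: 0.154
grip_force: 60.2
t: 13.15
ee_pos: [0.4991, -0.1331, 0.0732]
orientation: [0.505, 3.099, -0.0]
force: [-5.1, 1.4, 18.2]
finger_gap: 0.15
grip_force: 61.9
```

Seated hard at 18 N. Now turn clockwise (tool +rz).

```bash
python3 nudge.py '[[0,0,0,0,0,0.1],[0,0,0,0,0,0.15],[0,0,0,0,0,0.15],[0,0,0,0,0,0.15],[0,0,0,0,0,0]]';python3 -c "
from h import *
to([.499,-.1331,.0732],np.pi-.323-1.36);print(arm.get_obs()['moment'])"
```

```text
t: 13.78
ee_pos: [0.5002, -0.1333, 0.0732]
orientation: [1.33, 2.843, 0.001]
force: [-0.7, 0.8, 14.2]
finger_gap: 0.152
grip_force: 61.3
t 13.78 tcp [ 0.5002 -0.1333  0.0732] yaw 2.2666 z [ 0.003 -0.001 -1.   ] q [-0.26  0.31 -0.28  0.98  0.    0.61] F [-0.7  0.8 14.2] gap 0.152 grip 61.3
tool d [ 0.0009 -0.0008  0.    ] rz 0.808
[ 0.12412166  0.12606981 -0.17651466]
```

```bash
python3 nudge.py '[[0,0,0.0003,0,0,0.15],[0,0,0,0,0,0.15],[0,0,0,0,0,0.15],[0,0,0,0,0,0.15],[0,0,0,0,0,0]]';python3 -c "
from h import *
to([.499,-.1331,.0732],np.pi-.323-1.36);print(arm.get_obs()['moment'])"
python3 nudge.py '[[0,0,0,0,0,0.1],[0,0,0,0,0,0.07],[0,0,0,0,0,0],[0,0,0,0,0,0]]';python3 - <<'E'
from h import *
to([.499,-.1331,.0732],np.pi-.323-1.36);print(arm.get_obs()['moment'])
im,d=viewer.get_image("scene");cv2.imwrite("pics/crop5.png",cv2.resize(im[215:325,300:400],None,fx=5,fy=5,interpolation=2))
E
```

```text
t: 14.4
ee_pos: [0.5008, -0.1332, 0.0733]
orientation: [2.11, 2.323, 0.004]
force: [1.7, 1.3, 14.8]
finger_gap: 0.15
grip_force: 61.6
t 14.4 tcp [ 0.5008 -0.1332  0.0733] yaw 1.6668 z [ 0.004 -0.    -1.   ] q [-0.26  0.31 -0.28  0.98  0.    1.21] F [ 1.7  1.3 14.8] gap 0.15 grip 61.6
tool d [ 0.0003 -0.0018  0.0001] rz 0.2082
[ 0.30145762 -0.12187459 -0.17172461]
t: 14.9
ee_pos: [0.501, -0.1331, 0.0733]
orientation: [2.297, 2.138, 0.005]
force: [1.7, 1.8, 15.1]
finger_gap: 0.149
grip_force: 61.5
t 14.9 tcp [ 0.501  -0.1331  0.0733] yaw 1.499 z [ 0.005 -0.    -1.   ] q [-0.26  0.31 -0.28  0.98  0.    1.38] F [ 1.7  1.8 15.1] gap 0.149 grip 61.5
tool d [-0.0001 -0.002   0.    ] rz 0.0404
[ 0.45153129 -0.25032767 -0.1116036 ]
```

View pics/crop5.png

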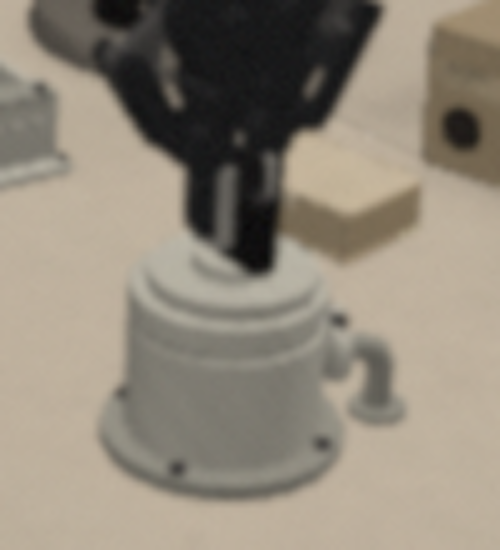

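The cap lies flush on the rim (flange centred near px (346,270)) and the bar has turned with the hand. Next, the last bit to the stop.

```bash
python3 nudge.py '[[0,0,0.0002,0,0,0.06],[0,0,0,0,0,0.03],[0,0,0,0,0,0],[0,0,0,0,0,0]]';python3 - <<'E'
from h import *
to([.499,-.1331,.0732],np.pi-.323-1.4);print(arm.get_obs()['moment'])
E
```

```text
t: 15.45
ee_pos: [0.5007, -0.1331, 0.0732]
orientation: [2.391, 2.033, 0.005]
force: [0.2, 2.5, 18.5]
finger_gap: 0.154
grip_force: 61.9
t 15.45 tcp [ 0.5007 -0.1331  0.0732] yaw 1.4095 z [ 0.004 -0.    -1.   ] q [-0.26  0.31 -0.28  0.98  0.    1.47] F [ 0.2  2.5 18.5] gap 0.154 grip 61.9
tool d [-0.0003 -0.0017  0.    ] rz -0.0091
[0.42879866 0.1318272  0.25223915]
```

The moment about z changed from -0.11 to +0.25 N m at 1.41 rad of turn, which means the cap is against the stop. It is pressed at 18 N with 62 N of grip.

```bash
python3 nudge.py '[[0,0,0,0,0,0],[0,0,0,0,0,0],[0,0,0,0,0,0]]'; python3 -c "
from cell import arm, viewer
print(arm.job_done())"
```

```text
t: 15.82
ee_pos: [0.5007, -0.1331, 0.0732]
orientation: [2.391, 2.033, 0.005]
force: [-0.1, 2.6, 18.9]
finger_gap: 0.148
grip_force: 61.9
the job is handed in; nothing more can be done
None
```

I handed the job in at about 16 s with the cap turned 1.41 rad to the stop, pressed flush on the rim at 19 N and still gripped at 62 N; the hand-in gave no verdict.

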